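# Fold down the ratchet hand rest

### The arm

A 6-joint arm with a two-finger parallel gripper is mounted at the origin on a cart in front of the work surface, level with it; the furniture and walls round the work are solid. World frame = base frame: x ahead of the robot, y to its left, z up, the work surface at z = 0. Lengths are in m, angles in degrees, forces in N, time in s.
With the tool pointing down it reaches from about 0.425 to 1.125 m from the base axis. Payload 14.9 kg.
Tool frame: the origin (TCP) lies between the finger pads; the fingertips stand 22 mm ahead of it and the grasp point (between the pads) lies 3 mm ahead of it; x points along the fingers, y is the direction in which the jaws open and shut, and the axes are right-handed (so a half turn about x gives the same grasp; the last joint's range is limited). The gripper opens to 91 mm and grips with 3 to 60 N. Pads are 32 mm wide; open, the fingers measure 118 mm over their backs; the gripper's body (76 mm by 178 mm) begins 60 mm behind the grasp point.
Start: joints at [-69.746, 21.709, 99.362, -0, 58.929, -1.908], TCP at [0.264, -0.648, 0.236] pointing down, gripper open.
Joint ranges: [-158.91, 158.91], [-42.39, 125.64], [0.06, 152.35], [-60.88, 240.88], [17.5, 164.5], [-176.32, 176.32]. Speed limits (degrees/s): [108.29, 108.29, 136.94, 180, 180, 180].

### API

Orientations are given as a 3x3 rotation matrix whose columns are the frame's x, y, z axes.
In Python, from plant import monitor, optics, ticket gives the robot as it stands.
- The arm moves only by the shell command python3 -m jog 'ROWS' [FORCE]. ROWS is text: rows parted by semicolons, each of 7 numbers parted by spaces: the opening in per cent of the stroke, from 0 (shut) to 100 (fully open), then the shift along the tool's x, y, z in units of 30 mm (1.0 is 30 mm), then the turn, a rotation vector about the tool's x, y, z in units of 6 degrees (1.0 is 6 degrees). A call has 1 to 20 rows; each row shifts and turns the commanded pose from where the row before left it, along the tool's axes as they then stand; what a row does not reach is not made up. A row lasts 1/12 s, in which the tool goes at most 41.7 mm and 7.16 degrees, less where a joint would pass 70% of its speed; a pose out of reach is approached as far as the arm can. A call is refused whole if a number of a shift passes 1 or a number of a turn 1, either way. A call with a gripper value outside its range is refused whole. The fingers move at their own pace and stop on an object; FORCE is the grip in N (left out, the last holds). Time passes only in rows, so rows that do not move let the fingers close. It gives the time, the measured TCP pose, the force and the opening at its end, in the units of the state.
- monitor.get_state(): the state, without advancing time (a new reading comes with each control period).
- optics.get_image(name): name is "scene" or "top" or "wrist"; returns the picture (400x640x3 uint8, red, green, blue); there is no depth.
- optics.camera_params(name): a dict with "K" (3x3 intrinsics, pixels), "k1" (the pictures are not rectified: a ray, as slopes to the right and down, at radius r is drawn at 1 + k1 r^2 times it, then the intrinsics apply), "extrinsics" (4x4, takes a point from camera to world coordinates). Camera axes: x right, y down, z forward; pixel columns grow to the right and rows downward; lengths in m; the calibration is good to about 2 mm. A picture is of the moment at which its call begins: read the wrist's pose just before it. camera_params takes no time and is no camera call; for the wrist camera it gives the pose at the moment of the call.
- ticket.close_job(): hands the job in, once; it reports no verdict.
The state is a dict: "time": time; "qpos": joint angles; "dq": joint speeds; "joint_torque": joint torques, N m; "ee_pos": TCP position; "tcp_rot": TCP orientation; "wrist_force": force on the tool from outside, world axes, zero at the start; "moment": the same for the moment, N m; "finger_gap": finger opening in m.
Only numpy, scipy, OpenCV 4.12 (cv2) and the standard library are available. Lean on these libraries where they do the work, as an engineer would, in place of code of your own. Each camera call takes 0.05 s, during which the arm holds its last target.

### The job

The hand rest on the bench is propped up by its ratchet. Press the red release tab down until the pawl flips clear of the brass teeth and stays there by itself, then push the padded arm all the way down onto its stop and move clear. Only press and push with the fingertips: do not raise the arm any further, and leave the pot, tape roll, jaw model and polisher standing around it undisturbed.

Things in the scene. Friction and masses are not known exactly. Their poses are not given: they have to be found in the camera images.
- rest_base: Fixed grey base plate of the hand rest, 86 x 300 x 10 mm, with blue cheeks on top. Origin on the bench surface directly below the arm's axis; own x is the direction of the arm's hinge axis, own +y the direction in which the padded arm reaches out, own -y the side of the red tab, z up. The plate runs from y = -125 to +175 mm, x = -43 to +43 mm; a rubber-topped stop post for the arm stands at y = 125 mm. The cheeks reach to 91 mm height over x = -28..28, y = -55..16 mm.
- hinge_axis (a point): Point on the arm's hinge axis, 75 mm above the bench, in the middle of the device; axes as those of the base.
- rest_pad (a point): Centre of the upper face of the black rubber pad (54 mm across, 78 mm along the arm, 20 mm thick with its plate) on the aluminium arm; moves with the arm. In the arm's own frame it lies 147 mm out from the hinge axis and 27 mm above the arm's centre line; own y points along the arm away from the hinge, own z square out of the pad. With the arm fully down it is 102 mm above the bench. The arm's end is 186 mm from the axis.
- rest_arm (a joint): Angle of the arm above horizontal, rad: 0 = fully down, level, on its stop; it starts raised at about 0.55 to 1.0, top limit 1.2. The hinge is stiff: the arm stays where it is left (it does not fall), and with the pawl free it takes about 3 to 8 N on the pad to push it down. With the pawl in the teeth it sinks at most one tooth (0.28 rad) and then locks against pushing down. The stop at 0 is rigid.
- pawl_tab (a point): Centre of the upper face of the red ribbed tab of the pawl (34 mm across, 32 mm along the device), about 69 mm above the bench and 108 mm from the arm axis on the -y side of the base when engaged; moves with the pawl. Pressed fully, its centre is 40 mm above the bench, about 7 mm further out, and it slopes 24 degrees down outward.
- pawl (a joint): Angle of the pawl, rad: about 0 = nose in the brass teeth, 0.42 = pressed fully, nose well clear. An over-centre spring pushes it back into the teeth below 0.21 and on to 0.42 above (the tab snaps down ahead of the finger), where it stays by itself when let go. Pressing the tab over takes about 2 to 4 N (its end stop is rigid).
- blue_pot: Loose bystander: small white pot with a blue lid, 41 mm wide, 36 mm tall; origin at the centre of its underside.
- tape: Loose bystander: yellow tape roll lying flat, 48 mm wide, 12 mm tall; origin at the centre of its underside.
- spare_jaw: Loose bystander: plaster jaw model, 63 x 68 x 25 mm; origin at the centre of its underside.
- red_polisher: Loose bystander: small dark red polishing wheel on a pin, 22 x 30 x 22 mm; origin at the centre of its underside.

How it is judged:
By the outcome, as a careful person would: the job done as asked, in the order asked, and still so for the second after the job is handed in, with the robot touching nothing.
It also fails if it takes over 42 s, if anything falls off the work surface, if the arm or the gripper's body presses on something with over 40 N, if the wrist force passes 120 N, or if a joint passes its speed limit or range.

## Working session

There is one attempt and no reset: what is moved stays moved. The work goes in short steps, Python scripts to look and compute and a shell command to move; the robot and the scene stay as the last step left them, time stands still between calls to the robot, and variables do not carry over. Pictures are saved under pics/ and viewed, and the job is handed in when it is done.

```bash
ls; mkdir -p pics
python3 - <<'E'
from plant import monitor, optics
import cv2
s=monitor.get_state(); print(s)
for n in ("scene","top","wrist"):
    im=optics.get_image(n); cv2.imwrite(f"pics/{n}0.png",im[:,:,::-1]); p=optics.camera_params(n); print(n,p)
E
```

```text
pics
{'time': 0.0, 'qpos': array([-6.97475011e+01,  2.17378475e+01,  9.93956595e+01, -6.83604638e-05,
        5.89281504e+01, -1.90912061e+00]), 'dq': array([-0.06997393,  0.01803203, -0.05304224, -0.00981144,  0.11836675,
       -0.05744063]), 'joint_torque': array([-2.37339755e-04, -7.63739777e+01, -4.34380174e+01,  6.50695805e-02,
        4.25579678e-02, -7.45319608e-05]), 'ee_pos': array([ 0.2639071 , -0.64794585,  0.23529595]), 'tcp_rot': array([[-3.73468351e-04,  3.77220862e-01, -9.26123254e-01],
       [ 1.00924211e-03, -9.26122705e-01, -3.77221045e-01],
       [-9.99999421e-01, -1.07556271e-03, -3.48296605e-05]]), 'wrist_force': array([-0.32709083,  0.4248841 , -0.29245897]), 'moment': array([ 0.02226115, -0.03384655,  0.00926679]), 'finger_gap': 0.09126810794624275}
scene {'K': array([[466.7055285 ,   0.        , 322.91598877],
       [  0.        , 466.7055285 , 205.29313016],
       [  0.        ,   0.        ,   1.        ]]), 'k1': -0.11867878805545587, 'extrinsics': array([[ 0.88359095, -0.36534285,  0.2929021 ,  0.30341685],
       [-0.46819406, -0.69975825,  0.5395671
[... 445 characters left out ...]
.01930321,  0.04184803],
       [ 0.02149591, -0.18221046, -0.98302455,  1.06631787],
       [ 0.        ,  0.        ,  0.        ,  1.        ]])}
wrist {'K': array([[303.76739819,   0.        , 320.04849424],
       [  0.        , 303.76739819, 198.77828007],
       [  0.        ,   0.        ,   1.        ]]), 'k1': -0.004748755929525139, 'extrinsics': array([[ 3.76892535e-01, -8.91457346e-01, -2.51507092e-01,
         3.34723489e-01],
       [-9.26256525e-01, -3.63005287e-01, -1.01370664e-01,
        -6.18765873e-01],
       [-9.30781388e-04,  2.71165932e-01, -9.62532166e-01,
         3.83760519e-01],
       [ 0.00000000e+00,  0.00000000e+00,  0.00000000e+00,
         1.00000000e+00]])}
```

View pics/scene0.png

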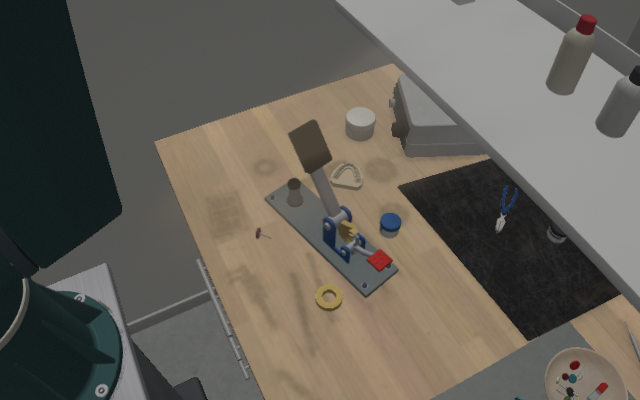

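View pics/top0.png

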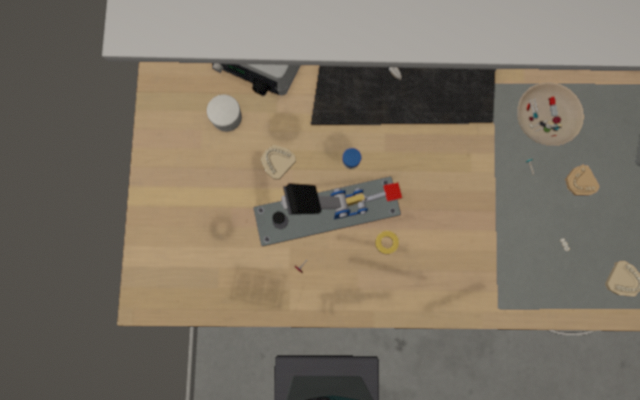

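The device lies roughly along world y, with the tab at the right of the top view (393,192) and the pad at (302,199). A shelf overhangs the far side. I'll enlarge both views.

Run:
```python
import cv2
im=cv2.imread("pics/top0.png")[130:280,240:420]; cv2.imwrite("pics/top0c.png",cv2.resize(im,None,fx=4.4,fy=4,interpolation=cv2.INTER_CUBIC) if 0 else cv2.resize(im,None,fx=4,fy=4,interpolation=cv2.INTER_CUBIC))
im=cv2.imread("pics/scene0.png")[110:310,240:420]; cv2.imwrite("pics/scene0c.png",cv2.resize(im,None,fx=3,fy=3,interpolation=cv2.INTER_CUBIC))
```

```text
(no output)
```

View pics/top0c.png

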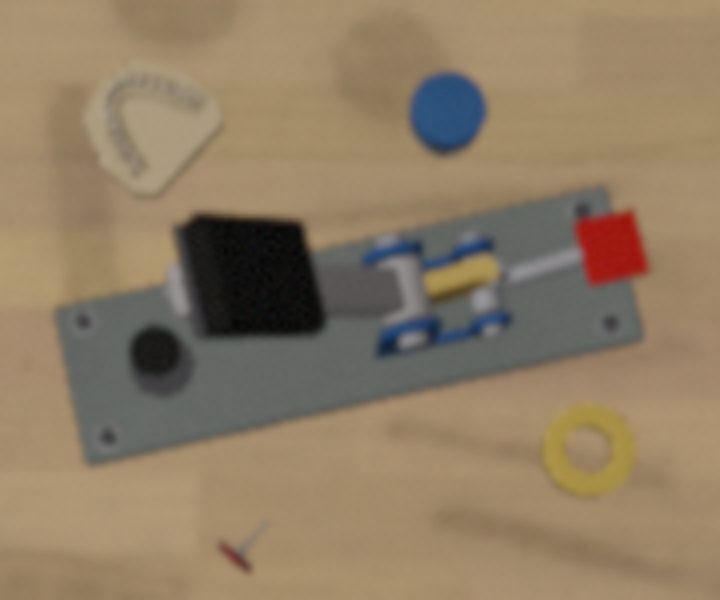

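View pics/scene0c.png

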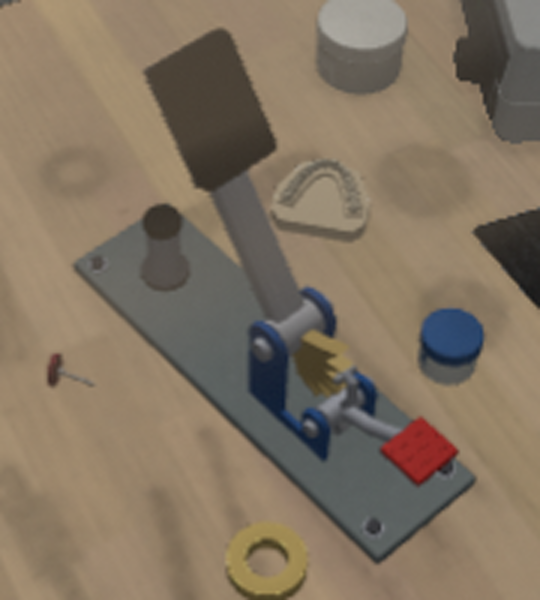

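View pics/wrist0.png

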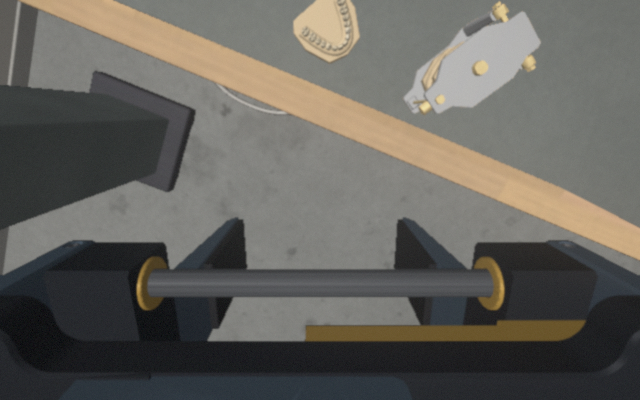

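```bash
cat > h.py <<'E'
import numpy as np, cv2
from plant import optics
from scipy.optimize import least_squares
def proj(n,P):
    p=optics.camera_params(n); E=np.linalg.inv(p["extrinsics"]); c=(E[:3,:3]@np.atleast_2d(P).T).T+E[:3,3]
    s=c[:,:2]/c[:,2:]; s=s*(1+p["k1"]*(s**2).sum(1,keepdims=True)); return s*[p["K"][0,0],p["K"][1,1]]+p["K"][:2,2]
def ray(n,uv,z):
    p=optics.camera_params(n); d=(np.array(uv)-p["K"][:2,2])/p["K"][0,0]
    s=d.copy()
    for _ in range(10): s=d/(1+p["k1"]*(s@s))
    E=p["extrinsics"]; v=E[:3,:3]@[s[0],s[1],1]; o=E[:3,3]; return o+v*(z-o[2])/v[2]
def Rz(t): return np.array([[np.cos(t),-np.sin(t),0],[np.sin(t),np.cos(t),0],[0,0,1]])
def padpts(a):
    out=[]
    for dy,dx in((0,0),(39,27),(39,-27),(-39,27),(-39,-27)):
        y=147+dy;z=27
        out.append([dx,y*np.cos(a)-z*np.sin(a),75+y*np.sin(a)+z*np.cos(a)])
    return np.array(out)/1e3
E
python3 - <<'E'
from h import *
T=lambda l:[(240+x/4,130+y/4) for x,y in l]; S=lambda l:[(240+x/3,110+y/3) for x,y in l]
tc=T([(605,187),(643,338),(92,464),(57,310),(612,248)])
sc=S([(473,480),(378,555),(75,265),(420,450)])
for u in tc: print('t',ray('top',u,.01 if u!=tc[4] else .069))
for u in sc: print('s',ray('scene',u,.01 if u!=sc[3] else .069))
# guess ordering: own +y -> world +y roughly; own x -> far(+x) or rot
tab=[0,-.108,.069]
M={'tfr':[.043,-.125,.01],'tnr':[-.043,-.125,.01],'tnl':[-.043,.175,.01],'tfl':[.043,.175,.01]}
P=np.array([*M.values(),tab]); Q=np.array([M['tfr'],M['tnr'],M['tnl'],tab])
def f(v):
    R=Rz(v[2]); o=np.array([v[0],v[1],0])
    return np.r_[(proj('top',P@R.T+o)-tc).ravel(),(proj('scene',Q@R.T+o)-sc).ravel()]
r=least_squares(f,[.5,0,0],loss='soft_l1'); print(r.x,np.degrees(r.x[2])); print(f(r.x).reshape(-1,2).round(1))
R=Rz(r.x[2]);o=np.array([*r.x[:2],0])
# pad: scene corners
sp=S([(147,72),(225,28),(275,143),(205,190)])
idx=[2,1,3,4]
def g(a): return (proj('scene',padpts(a[0])[idx]@R.T+o)-sp).ravel()
q=least_squares(g,[.8]); print('arm',q.x,g(q.x).round(1))
print(proj('top',padpts(q.x[0])@R.T+o), padpts(q.x[0])@R.T+o, 'tab',R@tab+o)
for n,u,z in(('pot',(447,110),.036),('tape',(588,450),.012),('jaw',(150,130),.025),('pol',(240,550),.01)):
  w=ray('top',T([u])[0],z); print(n,w,R.T@(w-o))
E
```

```text
t [ 0.6320929  -0.11549198  0.01      ]
t [ 0.55150252 -0.13436144  0.01      ]
t [0.48230673 0.15094522 0.01      ]
t [0.56219776 0.17176382 0.01      ]
t [ 0.58777707 -0.10979367  0.069     ]
s [ 0.6311408 -0.1162109  0.01     ]
s [ 0.55333862 -0.13252335  0.01      ]
s [0.48322723 0.15127679 0.01      ]
s [ 0.58913456 -0.11015462  0.069     ]
[ 0.56318327 -0.0052745   0.23643427] 13.546686051012042
[[ 0.6 -1. ]
 [ 1.2  0.4]
 [-1.9  0.9]
 [-1.5 -0.9]
 [ 0.2 -0.3]
 [ 1.6 -0.5]
 [-0.   2.6]
 [-2.  -0.7]
 [-0.3  0.2]]
arm [0.90376776] [-0.6 -0.9 -1.  -1.1  1.1  2.2  0.2  2.2]
[[304.589234   198.91009699]
 [286.38481882 183.14222629]
 [293.3535081  214.71014795]
 [314.92608138 184.3731376 ]
 [321.70010366 213.73204443]] [[0.54685006 0.06251484 0.20719619]
 [0.56744733 0.09229553 0.23783706]
 [0.51494965 0.0796467  0.23783706]
 [0.57875048 0.04538299 0.17655531]
 [0.52625279 0.03273416 0.17655531]] tab [ 0.58848094 -0.11026987  0.069     ]
pot [ 0.66602204 -0.02979365  0.036     ] [ 0.09423442 -0.04792572  0.036     ]
tape [ 0.49238723 -0.10456596  0.012     ] [-0.09208425 -0.07994602  0.012     ]
jaw [0.65569537 0.12486997 0.025     ] [0.12042308 0.10485396 0.025     ]
pol [0.43932188 0.07407026 0.01      ] [-0.10182997  0.10615034  0.01      ]
```

Base fit is consistent (about 1–2 px, origin (0.563,−0.005), yaw 13.5°), and arm angle is about 0.90 rad. Next I check the shelf and work out the transit.

Run:
```python
from h import *
from plant import monitor
# shelf lower front edge: unknown (x,z), assumed parallel to y; top rows ~66 ; scene edge
def f(v):
    # points of line param y ; distance to image lines
    out=[]
    for n,a,b in(('top',(110,56),(639,68)),('scene',(336,0),(638,263))):
        a=np.array(a,float);b=np.array(b,float);d=(b-a)/np.linalg.norm(b-a);nn=np.array([-d[1],d[0]])
        for y in(-.1,.1,.25): out.append((proj(n,[[v[0]+v[2]*y,y,v[1]]])[0]-a)@nn)
    return out
r=least_squares(f,[.7,.4,0]);print(r.x,np.round(r.fun,1))
s=monitor.get_state(); R=s['tcp_rot'];p=s['ee_pos']
B=Rz(.23643);o=np.array([.5632,-.0053,0])
t=B@[0,-.116,0]+o; t[2]=.20; print(t,(R.T@(t-p)/.03))
```

```text
[ 0.77062063  0.26936738 -0.01139385] [-1.6  0.2  1.4  2.1 -0.9 -1.7]
[ 0.59037108 -0.11807292  0.2       ] [  1.19207068 -12.25483796 -16.74064643]
```

Shelf edge is at x≈0.77, z≈0.27, so the work at x≤0.6 is clear of it.

```bash
python3 -m jog '0 0.05 -0.61 -0.84 0 0 0;0 0.05 -0.61 -0.84 0 0 0;0 0.05 -0.61 -0.84 0 0 0;0 0.05 -0.61 -0.84 0 0 0;0 0.05 -0.61 -0.84 0 0 0;0 0.05 -0.61 -0.84 0 0 0;0 0.05 -0.61 -0.84 0 0 0;0 0.05 -0.61 -0.84 0 0 0;0 0.05 -0.61 -0.84 0 0 0;0 0.05 -0.61 -0.84 0 0 0;0 0.05 -0.61 -0.84 0 0 0;0 0.05 -0.61 -0.84 0 0 0;0 0.05 -0.61 -0.84 0 0 0;0 0.05 -0.61 -0.84 0 0 0;0 0.05 -0.61 -0.84 0 0 0;0 0.05 -0.61 -0.84 0 0 0;0 0.05 -0.61 -0.84 0 0 0;0 0.05 -0.61 -0.84 0 0 0' 20
python3 -m jog '0 0 0 0 -1 0 0;0 0 0 0 -1 0 0;0 0 0 0 -1 0 0;0 0 0 0 -1 0 0;0 0 0 0 -1 0 0;0 0 0 0 -1 0 0;0 0 0 0 -1 0 0;0 0 0 0 -1 0 0;0 0 0 0 -1 0 0;0 0 0 0 -1 0 0;0 0 0 0 -1 0 0;0 0 0 0 -1 0 0;0 0 0 0 -1 0 0;0 0 0 0 -0.5 0 0;0 0 0 0 0 0 0;0 0 0 0 0 0 0'
cat > err.py <<'E'
from h import *
from plant import monitor
import sys
# target: tip at device (y,z) mm with tilt deg
B=Rz(.23643);o=np.array([.5632,-.0053,0])
s=monitor.get_state();R=s['tcp_rot'];p=s['ee_pos']
tip=p+R[:,0]*.022
print('t',round(s['time'],2),'q',s['qpos'].round(1),'F',s['wrist_force'].round(1),'gap',round(s['finger_gap'],4))
print('tip dev mm',((B.T@(tip-o))*1e3).round(1),'toolx dev',(B.T@R[:,0]).round(3),'tooly dev',(B.T@R[:,1]).round(3))
if len(sys.argv)>1:
    y,z,tilt=map(float,sys.argv[1:4]); a=np.radians(tilt)
    tx=B@[0,np.sin(a),-np.cos(a)]; ty=B@[1,0,0]; Rt=np.c_[tx,ty,np.cross(tx,ty)]
    pt=B@[0,y/1e3,z/1e3]+o-tx*.022
    print('shift units',(R.T@(pt-p)/.03).round(2),'turn units',(np.degrees(cv2.Rodrigues(R.T@Rt)[0].ravel())/6).round(2))
E
python3 err.py -116 95 0
```

```text
time: 1.65
ee_pos: [0.5604, -0.1706, 0.2088]
tcp_rot: [[-0.0, 0.377, -0.926], [0.0, -0.926, -0.377], [-1.0, -0.0, 0.0]]
wrist_force: [1.6, -0.6, -0.2]
finger_gap: 0.0001
time: 2.98
ee_pos: [0.5598, -0.1721, 0.2088]
tcp_rot: [[-0.0, 0.974, 0.226], [0.0, 0.226, -0.974], [-1.0, -0.0, -0.0]]
wrist_force: [1.0, -0.3, 0.1]
finger_gap: 0.0008
t 2.98 q [-19.4  13.6 113.6   0.   52.8 -32.4] F [ 1.  -0.3  0.1] gap 0.0008
tip dev mm [ -42.4 -161.3  186.8] toolx dev [-0.  0. -1.] tooly dev [ 1.    -0.009 -0.   ]
shift units [ 3.06  1.4  -1.52] turn units [-0.08 -0.    0.  ]
```

```bash
python3 -m jog '0 0.5 0.35 -0.38 -0.08 0 0;0 0.5 0.35 -0.38 0 0 0;0 0.5 0.35 -0.38 0 0 0;0 0.5 0.35 -0.38 0 0 0;0 0.5 0 0 0 0 0;0 0.5 0 0 0 0 0;0 0 0 0 0 0 0;0 0 0 0 0 0 0'
python3 err.py -116 80 0
python3 - <<'E'
from h import *
a=optics.get_image('scene');w=optics.get_image('wrist')
cv2.imwrite('pics/s1.png',cv2.resize(a[110:310,230:430,::-1],None,fx=3,fy=3));cv2.imwrite('pics/w1.png',w[:,:,::-1])
E
```

```text
time: 3.65
ee_pos: [0.5897, -0.1179, 0.1185]
tcp_rot: [[-0.001, 0.972, 0.234], [0.0, 0.234, -0.972], [-1.0, -0.001, -0.001]]
wrist_force: [0.7, -0.6, -0.3]
finger_gap: 0.0006
t 3.65 q [-13.5  22.4 113.4  -0.   44.3 -27.1] F [ 0.7 -0.6 -0.3] gap 0.0006
tip dev mm [  -0.7 -115.6   96.5] toolx dev [-0.001  0.001 -1.   ] tooly dev [ 1.     0.    -0.001]
shift units [0.55 0.02 0.01] turn units [ 0.   -0.01  0.01]
```

View pics/s1.png

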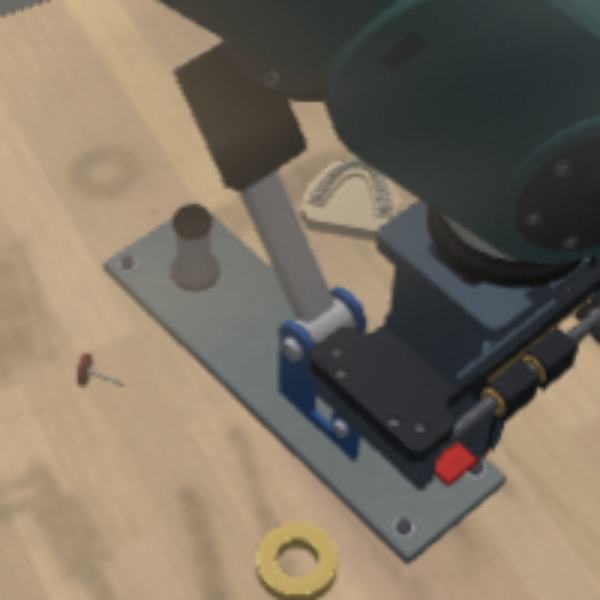

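View pics/w1.png

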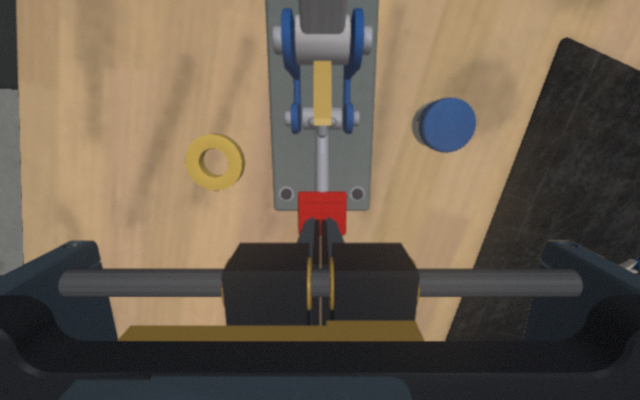

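The fingertips are centred laterally over the tab, the pot and tape are clear. Pressing in small steps.

```bash
python3 -m jog '0 0.3 0 0 0 0 0;0 0.3 0 0 0 0 0;0 0.2 0 0 0 0 0;0 0.1 0 0 0 0 0;0 0.1 0 0 0 0 0;0 0 0 0 0 0 0'
python3 err.py
python3 -m jog '0 0.1 0 0 0 0 0;0 0.1 0 0 0 0 0;0 0.1 0 0 0 0 0;0 0 0 0 0 0 0'
python3 err.py
python3 -m jog '0 0.1 0 0 0 0 0;0 0.1 0 0 0 0 0;0 0 0 0 0 0 0;0 0 0 0 0 0 0'
python3 err.py
python3 - <<'E'
from h import *
a=optics.get_image('scene');w=optics.get_image('wrist')
cv2.imwrite('pics/s2.png',cv2.resize(a[110:310,230:430,::-1],None,fx=3,fy=3));cv2.imwrite('pics/w2.png',cv2.resize(w[50:300,200:450,::-1],None,fx=2.4,fy=2.4))
E
```

```text
time: 4.25
ee_pos: [0.5901, -0.1182, 0.0885]
tcp_rot: [[-0.0, 0.972, 0.236], [-0.0, 0.236, -0.972], [-1.0, -0.0, 0.0]]
wrist_force: [-0.9, -1.5, 0.6]
finger_gap: 0.0002
t 4.25 q [-13.5  25.2 113.6  -0.   41.3 -27.2] F [-0.9 -1.5  0.6] gap 0.0002
tip dev mm [  -0.3 -116.    66.5] toolx dev [-0. -0. -1.] tooly dev [ 1.     0.002 -0.   ]
time: 4.58
ee_pos: [0.5905, -0.1181, 0.08]
tcp_rot: [[0.001, 0.972, 0.236], [-0.0, 0.236, -0.972], [-1.0, 0.001, 0.0]]
wrist_force: [0.3, -0.7, 1.0]
finger_gap: 0.0003
t 4.58 q [-13.5  26.  113.6   0.   40.4 -27.2] F [ 0.3 -0.7  1. ] gap 0.0003
tip dev mm [ 1.000e-01 -1.161e+02  5.800e+01] toolx dev [ 0.001 -0.    -1.   ] tooly dev [1.    0.001 0.001]
time: 4.92
ee_pos: [0.5897, -0.1178, 0.0735]
tcp_rot: [[-0.001, 0.972, 0.236], [0.0, 0.236, -0.972], [-1.0, -0.001, -0.0]]
wrist_force: [-0.8, -0.5, -0.3]
finger_gap: 0.0006
t 4.92 q [-13.5  26.6 113.6   0.   39.9 -27.2] F [-0.8 -0.5 -0.3] gap 0.0006
tip dev mm [  -0.6 -115.5   51.5] toolx dev [-0.001  0.    -1.   ] tooly dev [ 1.     0.002 -0.001]
```

View pics/s2.png

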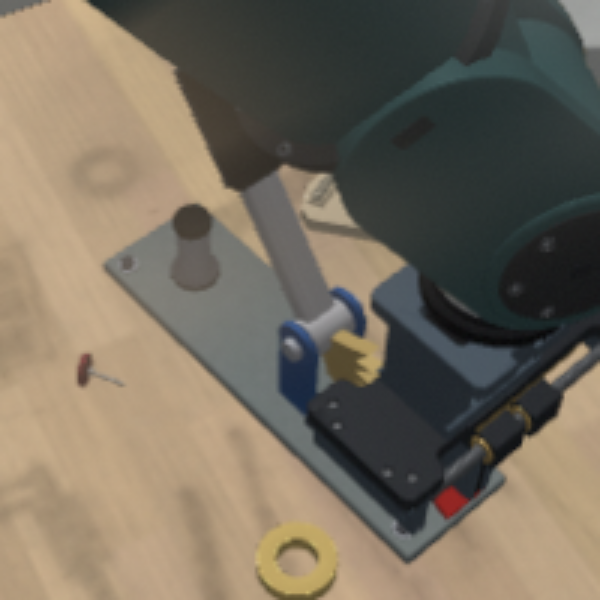

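View pics/w2.png

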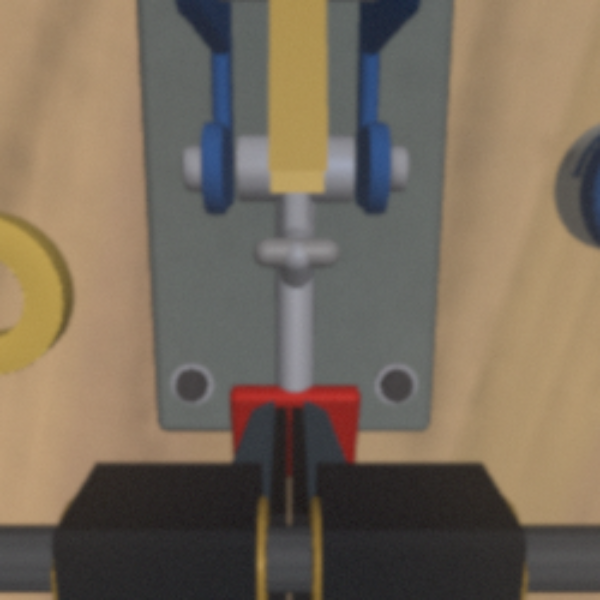

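The tab seems to have snapped down ahead of the fingers (no force left). I'll lift and check it stays.

```bash
python3 -m jog '0 -0.3 0 0 0 0 0;0 -0.8 0 0 0 0 0;0 -1 0 0 0 0 0;0 -1 0 0 0 0 0;0 -1 0 0 0 0 0;0 -1 0 0 0 0 0;0 0 0 0 0 0 0;0 0 0 0 0 0 0'
python3 - <<'E'
from h import *
a=optics.get_image('scene');w=optics.get_image('wrist')
cv2.imwrite('pics/s3.png',cv2.resize(a[110:310,230:430,::-1],None,fx=3,fy=3));cv2.imwrite('pics/w3.png',w[:,:,::-1])
B=Rz(.23643);o=np.array([.5632,-.0053,0])
for t in((-.108,.069),(-.115,.040)):print(proj('wrist',[B@[0,t[0],t[1]]+o]),(proj('scene',[B@[0,t[0],t[1]]+o])-[230,110])*3)
E
python3 err.py 76 220 45
```

```text
time: 5.68
ee_pos: [0.5909, -0.1181, 0.2293]
tcp_rot: [[0.004, 0.972, 0.236], [-0.001, 0.236, -0.972], [-1.0, 0.003, 0.002]]
wrist_force: [-0.8, -0.3, -0.3]
finger_gap: 0.0008
[[320.94449131 183.28205813]] [[449.18670288 450.63502154]]
[[320.83374053 183.60702656]] [[452.46413695 484.0275369 ]]
t 5.78 q [-13.5  13.6 111.3   0.   55.1 -27.2] F [-0.7  0.1 -1.3] gap 0.0004
tip dev mm [  -0.7 -115.6  204.6] toolx dev [-0.001  0.    -1.   ] tooly dev [ 1.     0.002 -0.001]
shift units [-0.3   0.03 -5.87] turn units [0.01 7.5  0.01]
```

View pics/s3.png

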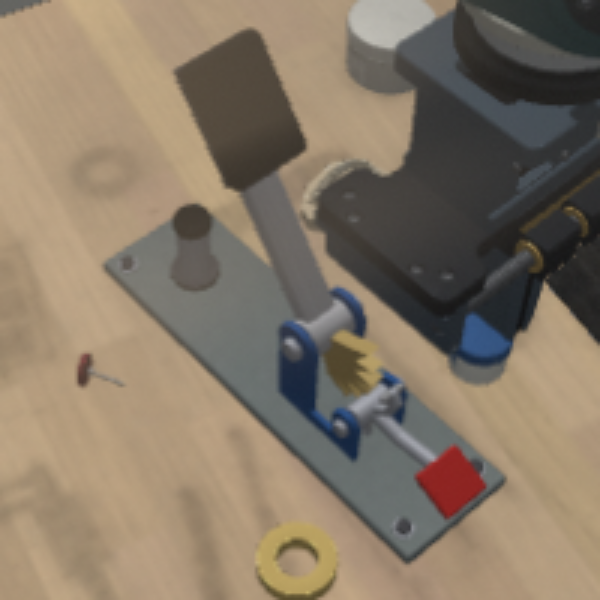

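View pics/w3.png

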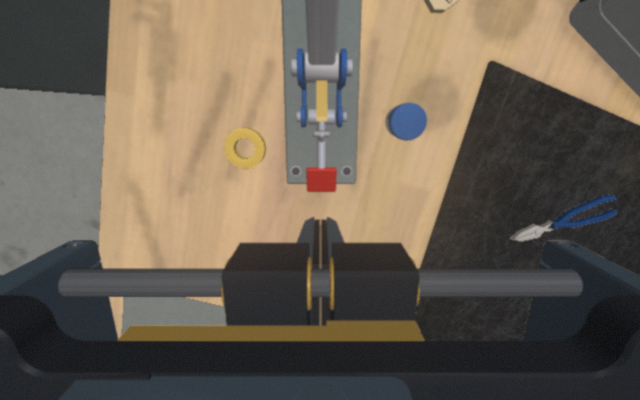

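Tab now sits at (451,482) in the crop, matching the pressed prediction (452,484), and stays; the pawl nose is clear and the arm unmoved. Next I tilt the tool towards the pad.

```bash
python3 -m jog '0 0 0 0 0 0.8 0;0 0 0 0 0 0.9 0;0 0 0 0 0 0.9 0;0 0 0 0 0 0.9 0;0 0 0 0 0 0.9 0;0 0 0 0 0 0.9 0;0 0 0 0 0 0.9 0;0 0 0 0 0 0.8 0;0 0 0 0 0 0 0;0 0 0 0 0 0 0' >/dev/null
python3 err.py 46 228 45
python3 - <<'E'
from h import *
a=optics.get_image('scene')
cv2.imwrite('pics/s4.png',a[:,:,::-1])
E
```

```text
t 6.62 q [-25.8  25.6 102.6  31.3  82.8 -52.2] F [-0.2 -0.4 -0.1] gap 0.0008
tip dev mm [  -1.  -101.3  208.7] toolx dev [-0.002  0.669 -0.744] tooly dev [ 1.     0.001 -0.003]
shift units [ 2.81  0.03 -4.04] turn units [-0.01  0.51  0.02]
```

View pics/s4.png

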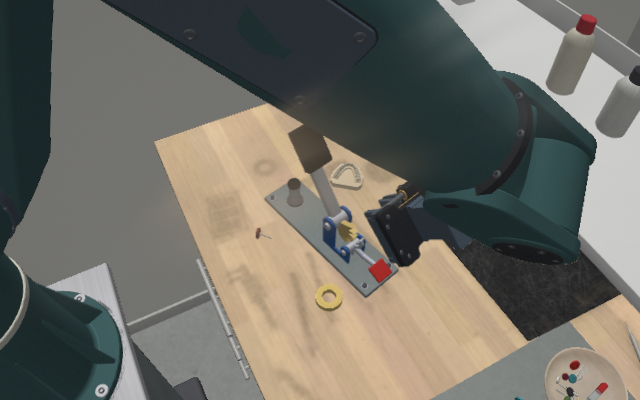

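```bash
python3 -m jog '0 0 0 -0.8 0 0 0;0 0 0 -0.8 0 0 0;0 0 0 -0.8 0 0 0;0 0.3 0.03 -0.8 0 0 0;0 0.4 0 -0.84 0 0 0;0 0.7 0 0 0 0.5 0;0 0.7 0 0 0 0 0;0 0.7 0 0 0 0 0;0 0 0 0 0 0 0;0 0 0 0 0 0 0' >/dev/null
python3 err.py 70 209 45
python3 - <<'E'
from h import *
a=optics.get_image('scene');b=optics.get_image('wrist')
cv2.imwrite('pics/s5.png',a[:,:,::-1]);cv2.imwrite('pics/w5.png',b[:,:,::-1])
E
```

```text
t 7.5 q [-15.6  18.6 111.2  38.8  79.2 -47. ] F [0.1 0.1 0.4] gap 0.0007
tip dev mm [ -0.   48.5 231.6] toolx dev [-0.003  0.706 -0.708] tooly dev [ 1.     0.003 -0.001]
shift units [1.04 0.   0.02] turn units [0.02 0.01 0.03]
```

View pics/s5.png

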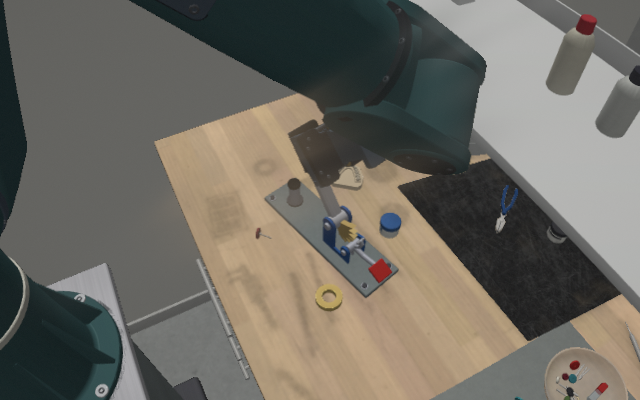

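View pics/w5.png

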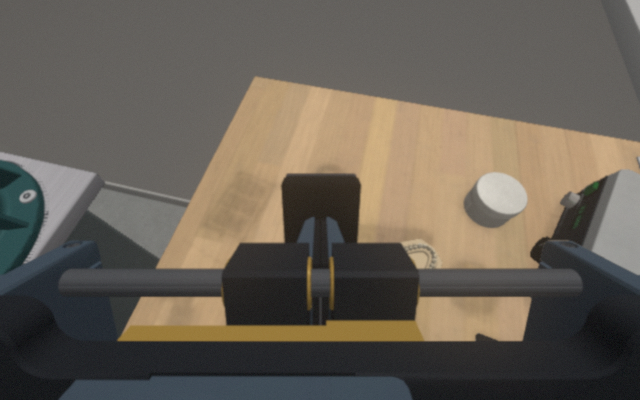

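```bash
python3 err.py 66.3 210 51.8
```

```text
t 7.6 q [-15.7  18.6 111.1  38.8  79.3 -47. ] F [ 0.3 -0.9  0. ] gap 0.0003
tip dev mm [  0.8  47.2 232.5] toolx dev [-0.001  0.706 -0.708] tooly dev [1.    0.002 0.001]
shift units [ 0.99 -0.03  0.17] turn units [0.02 1.15 0.01]
```

```bash
python3 -m jog '0 0 0 0 0 0.6 0;0 0 0 0 0 0.55 0;0 0 0 0 0 0 0' >/dev/null
python3 err.py 67 209.4 51.8
python3 -m jog '0 0.3 0 0 0 0 0;0 0.3 0 0 0 0 0;0 0.2 0 0 0 0 0;0 0.1 0 0 0 0 0;0 0 0 0 0 0 0' >/dev/null
python3 err.py 70.2 206.9 51.8
```

```text
t 7.85 q [-17.4  21.3 110.4  42.8  83.9 -49.9] F [-0.7 -0.9 -0.8] gap 0.0006
tip dev mm [  0.5  48.3 233.6] toolx dev [-0.     0.788 -0.615] tooly dev [ 1.     0.001 -0.   ]
shift units [ 0.99 -0.02  0.25] turn units [ 0.   -0.04  0.  ]
t 8.27 q [-15.5  21.8 111.9  44.   81.5 -50.3] F [-0.3  0.4 -0.3] gap 0.0004
tip dev mm [1.000e-01 7.150e+01 2.167e+02] toolx dev [-0.002  0.787 -0.617] tooly dev [ 1.     0.003 -0.   ]
shift units [ 0.17 -0.01  0.28] turn units [ 0.01 -0.01  0.02]
```

```bash
python3 -m jog '0 0.15 0 0 0 0 0;0 0.15 0 -0.03 0 0 0;0 0.25 0 -0.08 0 -0.48 0;0 0.25 0 -0.08 0 -0.48 0;0 0.25 0 -0.08 0 -0.48 0' 
python3 -m jog '0 0.25 0 -0.08 0 -0.48 0;0 0.25 0 -0.08 0 -0.48 0;0 0.25 0 -0.08 0 -0.48 0'
python3 err.py
python3 - <<'E'
from h import *
a=optics.get_image('scene')
cv2.imwrite('pics/s6.png',a[:,:,::-1])
E
```

```text
time: 8.68
ee_pos: [0.5444, 0.075, 0.2159]
tcp_rot: [[-0.16, 0.972, 0.172], [0.664, 0.235, -0.71], [-0.731, 0.001, -0.683]]
wrist_force: [0.2, -4.1, 0.9]
finger_gap: 0.0006
time: 8.93
ee_pos: [0.5397, 0.0946, 0.2038]
tcp_rot: [[-0.132, 0.972, 0.195], [0.55, 0.235, -0.802], [-0.825, 0.001, -0.565]]
wrist_force: [0.2, -3.3, 1.5]
finger_gap: 0.0002
t 8.93 q [ -6.4  16.5 116.1  35.8  65.4 -40.5] F [ 0.2 -3.3  1.5] gap 0.0002
tip dev mm [  0.6 115.1 185.6] toolx dev [ 0.     0.565 -0.825] tooly dev [1.    0.001 0.001]
```

View pics/s6.png

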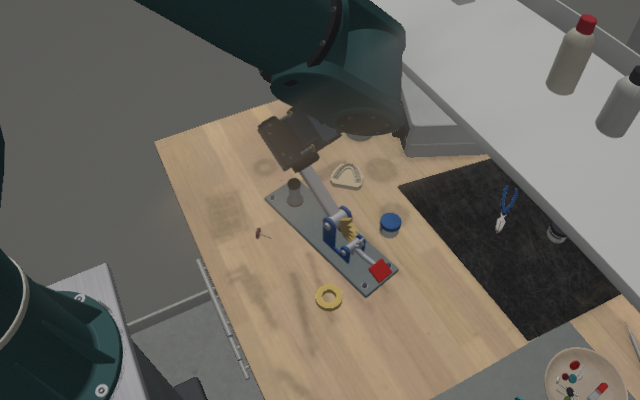

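The arm follows with ~4 N. Continuing.

```bash
python3 -m jog '0 0.26 0 -0.07 0 -0.48 0;0 0.26 0 -0.07 0 -0.48 0;0 0.26 0 -0.07 0 -0.48 0;0 0.26 0 -0.07 0 -0.48 0;0 0.26 0 -0.07 0 -0.48 0' 
python3 err.py
python3 -m jog '0 0.26 0 -0.07 0 -0.48 0;0 0.26 0 -0.07 0 -0.48 0;0 0.26 0 -0.07 0 -0.48 0;0 0.26 0 -0.07 0 -0.48 0;0 0 0 0 0 0 0' 
python3 err.py 153 102 0
```

```text
time: 9.4
ee_pos: [0.533, 0.1221, 0.175]
tcp_rot: [[-0.081, 0.972, 0.222], [0.335, 0.236, -0.912], [-0.939, 0.001, -0.345]]
wrist_force: [-1.6, -0.2, 3.9]
finger_gap: 0.0004
t 9.4 q [  1.7  14.9 118.3  24.7  53.8 -27.9] F [-1.6 -0.2  3.9] gap 0.0004
tip dev mm [  0.5 138.5 154.3] toolx dev [ 0.     0.345 -0.939] tooly dev [1.    0.002 0.001]
time: 9.82
ee_pos: [0.528, 0.1388, 0.1463]
tcp_rot: [[-0.037, 0.971, 0.234], [0.145, 0.237, -0.961], [-0.989, -0.001, -0.15]]
wrist_force: [-0.4, 0.1, 0.0]
finger_gap: 0.0005
t 9.82 q [  8.4  15.8 119.4  11.9  46.3 -13.6] F [-0.4  0.1  0. ] gap 0.0005
tip dev mm [ -0.5 151.6 124.5] toolx dev [-0.002  0.15  -0.989] tooly dev [ 1.     0.003 -0.001]
shift units [ 0.76  0.02 -0.04] turn units [ 0.03 -1.43  0.02]
```

```bash
python3 -m jog '0 0.25 0 -0.04 0 -0.48 0;0 0.25 0 -0.02 0 -0.48 0;0 0.15 0 0 0 -0.45 0;0 0 0 0 0 0 0' 
python3 err.py 155 101 0
python3 -m jog '0 0.06 0 0 0 0 0;0 0.06 0 0 0 0 0;0 0 0 0 0 0 0' 
python3 err.py 155 101 0
```

```text
time: 10.15
ee_pos: [0.5274, 0.1419, 0.1274]
tcp_rot: [[-0.003, 0.972, 0.237], [0.003, 0.237, -0.972], [-1.0, -0.002, -0.004]]
wrist_force: [-1.1, 0.1, -0.3]
finger_gap: 0.0006
t 10.15 q [ 12.5  17.3 119.6   0.3  43.1  -1.4] F [-1.1  0.1 -0.3] gap 0.0006
tip dev mm [ -0.4 151.6 105.4] toolx dev [-0.002  0.004 -1.   ] tooly dev [ 1.     0.002 -0.002]
shift units [ 0.15  0.01 -0.12] turn units [ 0.02 -0.03  0.02]
time: 10.4
ee_pos: [0.5281, 0.1413, 0.1244]
tcp_rot: [[-0.002, 0.972, 0.235], [0.006, 0.235, -0.972], [-1.0, -0.0, -0.006]]
wrist_force: [-0.7, 0.5, -0.8]
finger_gap: 0.0002
t 10.4 q [ 12.4  17.6 119.6   0.5  42.7  -1.6] F [-0.7  0.5 -0.8] gap 0.0002
tip dev mm [  0.2 150.9 102.4] toolx dev [-0.     0.006 -1.   ] tooly dev [ 1.     0.001 -0.   ]
shift units [ 0.05 -0.01 -0.14] turn units [ 0.01 -0.05  0.  ]
```

```bash
python3 -m jog '0 0.04 0 0 0 0 0;0 0.04 0 0 0 0 0' | grep -E 'pos|force'
python3 -m jog '0 0.04 0 0 0 0 0;0 0 0 0 0 0 0' | grep -E 'pos|force'; python3 -m jog '0 0.04 0 0 0 0 0;0 0 0 0 0 0 0' | grep -E 'pos|force'
python3 - <<'E'
from h import *
a=optics.get_image('scene')
cv2.imwrite('pics/s7.png',a[:,:,::-1])
a=optics.get_image('wrist')
cv2.imwrite('pics/w7.png',a[:,:,::-1])
E
```

```text
ee_pos: [0.5283, 0.1414, 0.1237]
wrist_force: [-18.7, -2.9, 52.8]
ee_pos: [0.5283, 0.1414, 0.1236]
wrist_force: [-20.8, -3.7, 54.0]
ee_pos: [0.5284, 0.1415, 0.1234]
wrist_force: [-28.3, -6.3, 73.9]
```

View pics/s7.png

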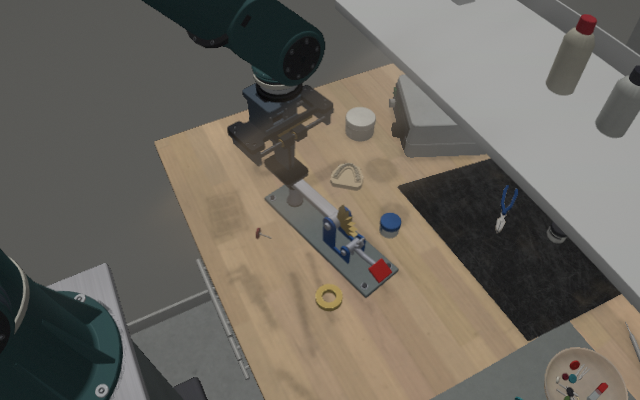

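View pics/w7.png

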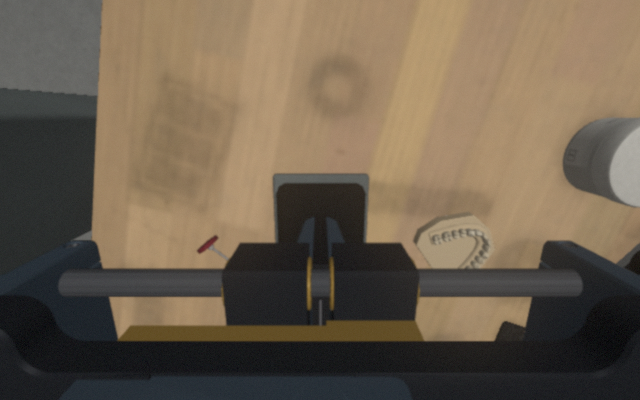

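The arm is on its rigid stop (force rises steeply at 101.5 mm). Backing straight off.

```bash
python3 -m jog '0 -0.12 0 0 0 0 0;0 -0.3 0 0 0 0 0;0 -0.8 0 0 0 0 0;0 -1 0 0 0 0 0;0 -1 0 0 0 0 0;0 -1 0.0 0 0 0 0;0 -0.5 -0.6 -0.6 0 0 0;0 0 -0.9 -0.6 0 0 0;0 0 -0.9 -0.6 0 0 0;0 0 -0.9 -0.6 0 0 0;0 0 -0.9 -0.6 0 0 0;0 0 -0.9 -0.6 0 0 0;0 0 0 0 0 0 0;0 0 0 0 0 0 0'
python3 - <<'E'
from h import *
a=optics.get_image('scene');b=optics.get_image('top')
cv2.imwrite('pics/s8.png',cv2.resize(a[110:310,220:440,::-1],None,fx=3,fy=3))
cv2.imwrite('pics/t8.png',cv2.resize(b[130:280,230:420,::-1],None,fx=4,fy=4))
B=Rz(.23643);o=np.array([.5632,-.0053,0])
print(((proj('scene',padpts(0)@B.T+o)-[220,110])*3).round(0)); print(((proj('scene',padpts(.05)@B.T+o)-[220,110])*3).round(0))
E
```

```text
time: 12.17
ee_pos: [0.3531, 0.2102, 0.2621]
tcp_rot: [[-0.001, 0.971, 0.238], [0.005, 0.238, -0.971], [-1.0, 0.001, -0.005]]
wrist_force: [0.5, 0.0, 0.4]
finger_gap: 0.0002
[[197. 163.]
 [192. 111.]
 [126. 150.]
 [269. 177.]
 [202. 220.]]
[[197. 157.]
 [192. 102.]
 [126. 141.]
 [270. 172.]
 [203. 215.]]
```

View pics/s8.png

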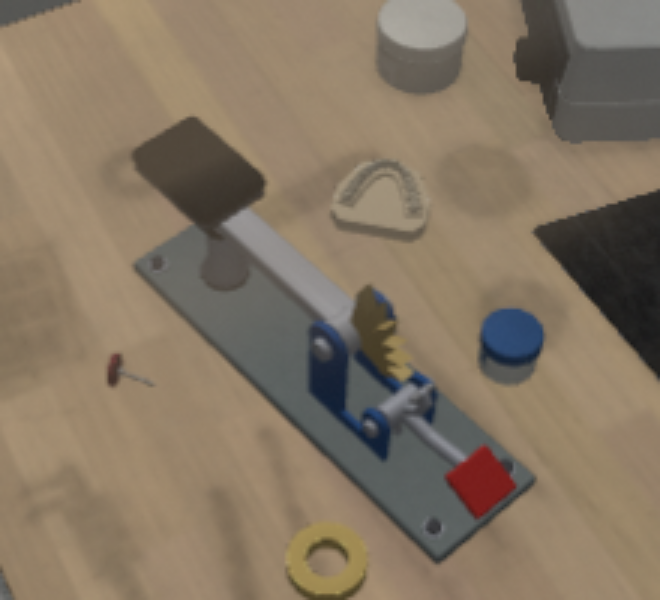

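View pics/t8.png

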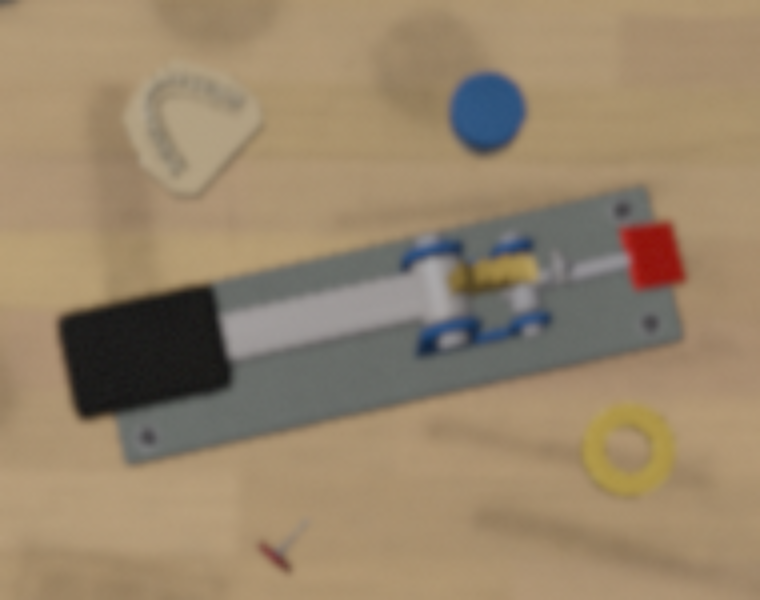

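```bash
python3 -c "
from plant import ticket,monitor
s=monitor.get_state();print(s['wrist_force'].round(1),abs(s['dq']).max().round(2))
print(ticket.close_job())"
```

```text
[-0.5 -0.2 -0.6] 0.85
the job is handed in; nothing more can be done
None
```

The job is done and handed in at about 12.3 s of robot time. I pressed the red tab over with the closed fingertips, then pushed the padded arm down onto its stop and backed clear.

**Pawl:** After I lifted off, the tab stayed down. It sat within about 2 px (in the 3x crop) of its predicted fully pressed position, and the pawl nose was clear of the teeth in every later picture.

**Arm:** It followed with about 4 N on the pad. The force then rose steeply with the fingertips about 101.5 mm above the bench, against the 102 mm given for the arm fully down. The final scene picture showed the pad's corners 4 to 11 px away (3x crop) from where I predicted them for a level arm. Most of that put the pad slightly lower, not raised, and it is a little more than the fit error I had before the push.

**Force:** Pressing onto the stop took more than I intended. The highest reading was about 74 N upward and 79 N overall, through the fingertips and below the 120 N wrist limit.

**Surroundings:** The pot, tape roll, jaw model and polisher were at the same pixel positions in the last top picture as in the first. The robot was touching nothing at hand-in, with the wrist force under 1 N.

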